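Push the loaded UV curing drawer home and start the cure

ROBOT

A 7-joint arm with a two-finger parallel gripper is mounted at the origin on the work surface. World frame = base frame: x ahead of the robot, y to its left, z up, the work surface at z = 0. Lengths are in m, angles in rad, forces in N, time in s.
With the tool pointing down it reaches from about 0.425 to 0.875 m from the base axis. Payload 4.7 kg.
Tool frame: the origin (TCP) lies midway between the tips of the shut fingers; the grasp point (between the pads) lies 19 mm behind it; z points along the fingers, y is the line along which they close (so a half turn about z gives the same grasp; the last joint's range is limited). The gripper opens to 87 mm and grips with 3 to 60 N. Pads are 19 mm wide; open, the fingers measure 117 mm over their backs; the gripper's body (75 mm by 190 mm) begins 51 mm behind the grasp point.
Start: joints at [1.228, 0.321, -0.07, 1.45, 0.023, 1.371, -0.057], TCP at [0.227, -0.609, 0.223] pointing down, gripper open.
Joint ranges: [-2.86, 2.86], [-0.3, 2.09], [-1.38, 1.24], [0.06, 2.45], [-1.56, 4.7], [0.09, 2.05], [-2.69, 2.69]. Speed limits (rad/s): [2.57, 2.57, 3.14, 3.14, 3.14, 3.14, 3.14].

INTERFACE

Orientations are given as a rotation vector (axis times angle).
In Python, from bench import ctrl gives the robot as it stands. The module is installed in compiled form; this text tells all that it offers.
- The arm moves only by the tool carry_out, never from a script. Its argument "steps" is a list of rows, each a list of 7 numbers: the turn, a rotation vector about the world's x, y, z in degrees, then the shift along the world's x, y, z in cm, then the opening, from 0 (shut) to 1 (fully open). A call has 1 to 12 rows; each row is the pose to reach, as a shift and turn from the pose commanded when the call began; what a row does not reach only later rows make up. A row lasts 1/10 s, in which the tool goes at most 50 mm and 8.59 degrees, less where a joint would pass 70% of its speed; a pose out of reach is approached as far as the arm can. A call with a gripper value outside its range is refused whole. The fingers move at their own pace and stop on an object; "squeeze" is the grip in N (left out, the last holds). Time passes only in rows, so rows that repeat a pose let the fingers close. It gives the time, the measured TCP pose, the force, the opening and the grip force at its end, in the units of the state.
- ctrl.get_state(): the state, without advancing time (a new reading comes with each control period).
- ctrl.get_image(name): name is "scene" or "side" or "wrist"; returns a dict with "pixels" (384x512x3 uint8, red, green, blue), "camera_matrix" (3x3 intrinsics, pixels), "cam_to_world" (4x4, takes a point from camera to world coordinates); the wrist camera has in their place "T_tool_cam" (4x4, takes a point from camera to tool coordinates, whose origin is the TCP and whose axes are the flange's). Camera axes: x right, y down, z forward; pixel columns grow to the right and rows downward; lengths in m; the calibration is good to about 2 mm. A picture is of the moment at which its call begins: read the wrist's pose just before it. There is no depth.
- ctrl.close_job(): hands the job in; it is judged then, once.
The state is a dict: "time": time; "joint_positions": joint angles; "qd": joint speeds; "joint_torque": joint torques, N m; "position": TCP position; "tool_rot": TCP orientation; "ft_force": force on the tool from outside, world axes, zero at the start; "torque": the same for the moment, N m; "grip_width": opening from 0.0 (shut) to 1.0 (fully open); "grip_force": force on a finger pad.
Only numpy, scipy, OpenCV 4.12 (cv2) and the standard library are available. Lean on these libraries where they do the work, as an engineer would, in place of code of your own. Each camera call takes 0.05 s, during which the arm holds its last target. There are 200 camera calls.

TASK

The UV curing box on the bench is loaded: push its drawer fully home with the fingertips, smoothly and without slamming it, so that the lenses stay seated in their jig and are not touched. Then, with the drawer shut, press the large start button right down and let go; do not press the small stop button, and leave the bottle, the tub and the barrel where they stand.

Things in the scene. Friction and masses are not known exactly. Their poses are not given: they have to be found in the camera images.
- curing_box: White bench-top UV curing box, fixed: 280 mm deep (x), 340 wide (y), 145 high. Origin: centre of its underside; z up. Its front, with the drawer (centred at y = -50 mm), faces its own -x: the drawer shuts towards +x. The two buttons are on the flat top at the +y side. A finned heat sink covers x -40 to +120, y -125 to +25 mm of the top, up to 162 mm.
- cure_drawer: The drawer; its origin is on the front plate's outer face, middle of the lower edge; axes parallel to the box's. In the box's frame the origin is at x = -155 mm when fully home (a firm stop), y = -50, z = 26 mm; it starts 80 to 135 mm short of that. About 2 N friction, no spring or catch; stays where left. White front plate 222 mm wide, 92 high, 15 thick; push it or its bar handle.
- drawer_pull (a point): Centre of the drawer's steel bar handle, moving with the drawer: a round level bar 11 mm thick and 120 mm long along the box's y, 35 mm out from the front plate's face (at x = -190, y = -50 mm of the box when home), 72 mm above the bench. Axes parallel to the box's.
- jig (a point): Centre of the black lens jig fixed in the drawer (104 x 104 x 15 mm, 2 x 2 round nests 40 mm wide, 7 mm deep, 50 mm apart), at the level of the nests' floors: 46 mm above the bench, 75 mm behind the front plate's outer face. Jig top 53 mm above the bench. Axes parallel to the box's.
- lens_a: Lens in a white mount, loose in its nest in the jig: 36 mm across, 18 mm high (white rim 10 mm, clear dome above), 30 g. Origin: centre of its underside, on the nest's floor; z up. Must stay seated and not be touched.
- lens_b: Lens in a white mount, loose in its nest in the jig: 36 mm across, 18 mm high (white rim 10 mm, clear dome above), 30 g. Origin: centre of its underside, on the nest's floor; z up. Must stay seated and not be touched.
- lens_c: Lens in a white mount, loose in its nest in the jig: 36 mm across, 18 mm high (white rim 10 mm, clear dome above), 30 g. Origin: centre of its underside, on the nest's floor; z up. Must stay seated and not be touched.
- lens_d: Lens in a white mount, loose in its nest in the jig: 36 mm across, 18 mm high (white rim 10 mm, clear dome above), 30 g. Origin: centre of its underside, on the nest's floor; z up. Must stay seated and not be touched.
- start_button (a joint): Travel of the start button, m: 0 up, 0.006 fully down. Sprung: it returns by itself; about 1.5 N starts it, 5 N holds it fully down.
- start_button_top (a point): Centre of the top of the start button, the large one: plain metal, 36 mm across, in a 52 mm black collar, near the box's front at x = -85, y = +116 mm of the box, 167 mm above the bench; collar top 157 mm. Pressed downwards.
- stop_button (a joint): Travel of the stop button, m: 0 up, 0.005 fully down. Not to be pressed.
- stop_button_top (a point): Centre of the top of the stop button, the small one: 18 mm across in a 34 mm black collar, 90 mm behind the start button (x = +5 mm, y = +116 mm of the box), 166 mm above the bench.
- glue_bottle: Amber glue bottle with black cap, 38 mm across, 85 mm high, standing on the bench near the box. Origin: centre of its underside. To be left alone.
- lens_tub: White screw-top tub, 68 mm across, 75 mm high, standing on the bench near the box. Origin: centre of its underside. To be left alone.
- lens_barrel: Aluminium lens barrel, a tube 48 mm across and 45 mm high, standing on the bench near the box. Origin: centre of its underside. To be left alone.

How it is judged:
By the outcome, as a careful person would: the job done as asked, in the order asked, and still so for the second after the job is handed in, with the robot touching nothing.
It also fails if it takes over 40 s, if anything falls off the work surface, if the arm or the gripper's body presses on something with over 40 N, if the wrist force passes 120 N, or if a joint passes its speed limit or range.

## Working session

There is one attempt and no reset: what is moved stays moved. The work goes in short steps, Python scripts to look and compute and a tool call to move; the robot and the scene stay as the last step left them, time stands still between calls to the robot, and variables do not carry over. Pictures are saved under pics/ and viewed, at most 10 in all, crops included, and the job is handed in when it is done.

Besides the shell and the picture viewer there is one more tool, called after ">>>" as name(argument=value, ...) on one line, values as JSON. carry_out: Moves the arm, as the interface text tells. Its arguments: {"type":"object","properties":{"steps":{"type":"array","items":{"type":"array","items":{"type":"number"}}},"squeeze":{"type":"number"}},"required":["steps"]}

```bash
mkdir -p pics
cat > h.py <<'E'
import numpy as np,cv2
from bench import ctrl
def snap(n,tag):
    s=ctrl.get_state(); im=ctrl.get_image(n)
    cv2.imwrite(f'pics/{tag}.png',im['pixels'][:,:,::-1]); 
    K=np.array(im['camera_matrix'])
    if 'cam_to_world' in im: T=np.array(im['cam_to_world'])
    else:
        W=np.eye(4);W[:3,:3]=cv2.Rodrigues(np.array(s['tool_rot'],float))[0];W[:3,3]=s['position'];T=W@np.array(im['T_tool_cam'])
    np.savez(f'pics/{tag}.npz',K=K,T=T,p=im['pixels']); return im['pixels'],K,T
def load(tag):
    d=np.load(f'pics/{tag}.npz');return d['p'],d['K'],d['T']
def ray(tag,u,v):
    _,K,T=load(tag);d=T[:3,:3]@np.linalg.inv(K)@[u,v,1];return T[:3,3],d/np.linalg.norm(d)
def onz(tag,u,v,z):
    o,d=ray(tag,u,v);return o+d*(z-o[2])/d[2]
def two(a,b):
    (o,d),(p,e)=ray(*a),ray(*b)
    st=np.linalg.lstsq(np.c_[d,-e],p-o,rcond=None)[0];x,y=o+d*st[0],p+e*st[1];return (x+y)/2,np.linalg.norm(x-y)
def proj(tag,P):
    _,K,T=load(tag);c=np.linalg.inv(T)@np.r_[P,1];q=K@c[:3];return q[:2]/q[2]
E
python3 - <<'E'
from h import *
a=snap('scene','s0')[0];b=snap('side','d0')[0]
print(ctrl.get_state())
E
```

```text
{'time': 0.1, 'joint_positions': array([ 1.22809875,  0.32177489, -0.07007114,  1.4515441 ,  0.02262611,
        1.37081196, -0.05692971]), 'qd': array([ 0.00088062, -0.00302759, -0.00149521, -0.00130654,  0.00039195,
        0.00029643, -0.00125963]), 'joint_torque': array([-3.13615074e-04, -4.92572916e+01, -4.05928642e-01, -3.13399386e+01,
       -6.40863832e-02,  3.95029667e-02,  8.27319218e-05]), 'position': array([ 0.22679307, -0.60862106,  0.22155837]), 'tool_rot': array([-3.09006435e+00, -5.57171819e-01,  6.76994073e-04]), 'ft_force': array([ 0.72754266, -0.11865655,  0.31125741]), 'torque': array([ 0.02772418, -0.02957209, -0.02890322]), 'grip_force': 0.0, 'grip_width': 1.0001449870430272}
```

View pics/s0.png

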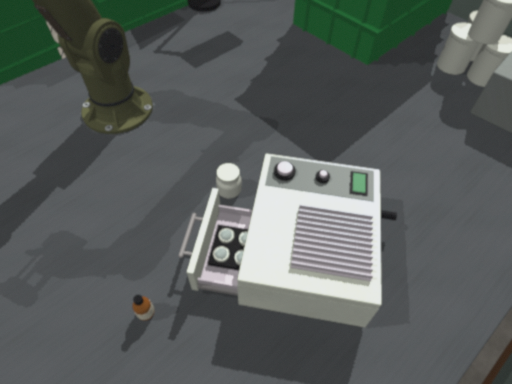

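View pics/d0.png

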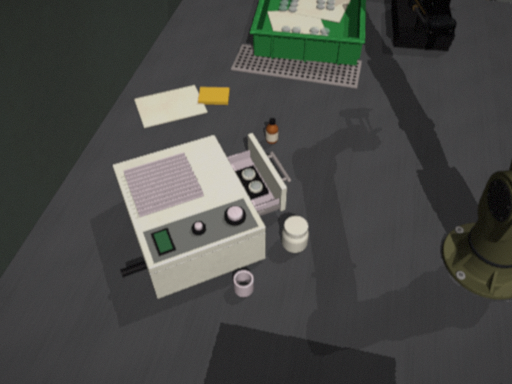

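The scene view shows the start button near (285,168), stop (323,175), the bar from (195,216) to (184,256), the tub at (229,180) and the bottle at (143,306). The side view shows start (235,213), stop (199,227), bar (270,154)–(289,181), tub (295,234), barrel (243,283) and bottle (272,131).

Run:
```python
from h import *
a=load('s0')[0][150:330,120:300];b=load('d0')[0][120:300,190:330]
r=lambda x:cv2.resize(x,None,fx=2.4,fy=2.4,interpolation=3)
cv2.imwrite('pics/z0.png',np.hstack([r(a),r(b)])[:,:,::-1])
for n,p,q in [('start',(285,168),(235,213)),('stop',(323,174),(199,227)),('barA',(195,216),(289,181)),('barB',(184,256),(270,154))]:
    print(n,two(('s0',*p),('d0',*q)))
for n in('s0','d0'): print(load(n)[2][:3,3])
```

```text
start (array([0.6238511 , 0.1231508 , 0.16105059]), np.float64(0.0022791205604738808))
stop (array([0.69431892, 0.17842277, 0.15749617]), np.float64(0.0023990898830492688))
barA (array([ 0.53237068, -0.08556899,  0.06648203]), np.float64(0.0037994042329692335))
barB (array([ 0.60350459, -0.17003213,  0.07033928]), np.float64(0.0033214903843714182))
[ 1.00422032 -0.33039577  0.86356145]
[0.40806089 0.80400011 1.08282156]
```

View pics/z0.png

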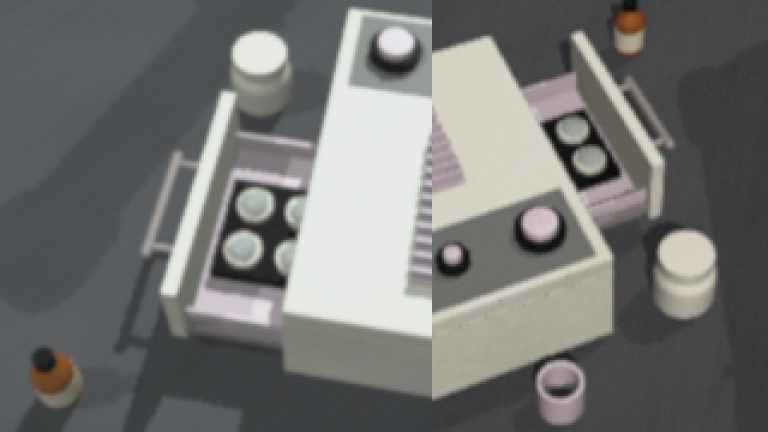

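The crops sharpen the bar ends: scene (193.7,214.2) and (182,254.2), side (289.2,180) and (272.5,154.2). I'll work out yaw and positions.

Run:
```python
from h import *
np.set_printoptions(precision=4,suppress=True)
def yaw(d,off): return np.degrees(np.arctan2(d[1],d[0]))+off
S,e=two(('s0',285,167.5),('d0',235,213.8));T,f=two(('s0',323,173.5),('d0',198.8,226));print(S,e,T,f,yaw(T-S,0))
A,e=two(('s0',193.7,214.2),('d0',289.2,180));B,f=two(('s0',182,254.2),('d0',272.5,154.2));print(A,e,B,f,yaw(A-B,-90))
# z-plane versions
for t,s,st,a,b in [('s0',(285,167.5),(323,173.5),(193.7,214.2),(182,254.2)),('d0',(235,213.8),(198.8,226),(289.2,180),(272.5,154.2))]:
    s,st,a,b=[onz(t,*p,z) for p,z in((s,.167),(st,.166),(a,.072),(b,.072))]
    print(t,s,st,yaw(st-s,0),a,b,(a+b)/2,yaw(a-b,-90))
# plate top edge, box front top edge (scene)
p,q=onz('s0',215,189.6,.118),onz('s0',192.5,282,.118);print('plate',p,q,yaw(p-q,-90))
p,q=onz('s0',265.8,155,.145),onz('s0',243,281,.145);print('box',p,q,yaw(p-q,-90))
print('bottle',onz('s0',138,299,.085),onz('d0',272,122,.085),'tub',onz('s0',228,172,.075),onz('d0',296,226,.075))
```

```text
[0.623  0.1248 0.1605] 0.0013030540574345436 [0.6947 0.1776 0.1602] 0.002118349723737935 36.409957921830305
[ 0.5307 -0.0858  0.0717] 0.000809110251959079 [ 0.5966 -0.1708  0.0703] 0.0037432722972923914 37.782824191870006
s0 [0.6271 0.1208 0.167 ] [0.6981 0.1739 0.166 ] 36.77704715163941 [ 0.5313 -0.0857  0.072 ] [ 0.5993 -0.1703  0.072 ] [ 0.5653 -0.128   0.072 ] 38.79105598142286
d0 [0.6209 0.1291 0.167 ] [0.692 0.181 0.166] 36.1439372002821 [ 0.5304 -0.0859  0.072 ] [ 0.5949 -0.1706  0.072 ] [ 0.5626 -0.1282  0.072 ] 37.26933259655445
plate [ 0.537  -0.0201  0.118 ] [ 0.6878 -0.2011  0.118 ] 39.78535305652065
box [0.5552 0.1284 0.145 ] [ 0.7641 -0.1316  0.145 ] 38.79033598022522
bottle [ 0.6282 -0.3004  0.085 ] [ 0.6221 -0.2881  0.085 ] tub [0.4884 0.0591 0.075 ] [0.4844 0.0633 0.075 ]
```

>>> carry_out(steps=[[0,0,2,2.5,3.8,0,0],[0,0,4,5.1,7.6,0,0],[0,0,6,7.7,11.4,0,0],[0,0,8,10.3,15.3,0,0],[0,0,10,12.9,19.1,0,0],[0,0,12,15.5,23,0,0],[0,0,14,18,26.8,0,0],[0,0,15,20.6,30.6,0,0],[0,0,16,23.2,34.4,0,0],[0,0,17,25.8,38.2,0,0],[0,0,18,28.4,42,0,0],[0,0,18,30.9,45.9,0,0]], squeeze=10)

```text
time: 1.3
position: [0.5365, -0.1486, 0.2223]
tool_rot: [2.966, 1.034, -0.001]
ft_force: [-1.0, 0.4, -0.0]
grip_width: 0.03
grip_force: 0.0
```

>>> carry_out(steps=[[0,0,0,0,0,0,0],[0,0,0,0,0,0,0]])

```text
time: 1.5
position: [0.5361, -0.1487, 0.2221]
tool_rot: [-2.964, -1.039, 0.001]
ft_force: [-0.1, -1.0, -0.2]
grip_width: 0.005
grip_force: 0.0
```

Run:
```python
from h import *
a=snap('scene','s1')[0];b=snap('wrist','w1')[0]
s=ctrl.get_state();print(s['time'],s['position'],s['tool_rot'],s['ft_force'],s['grip_width'])
cv2.imwrite('pics/v1.png',cv2.resize(np.hstack([a,b]),(800,300))[:,:,::-1])
```

```text
1.6 [ 0.53520615 -0.15154828  0.22210108] [ 2.96712577e+00  1.03157247e+00 -2.15512335e-03] [-0.14207145 -0.33292569 -0.84898277] 0.003552742854176078
```

View pics/v1.png

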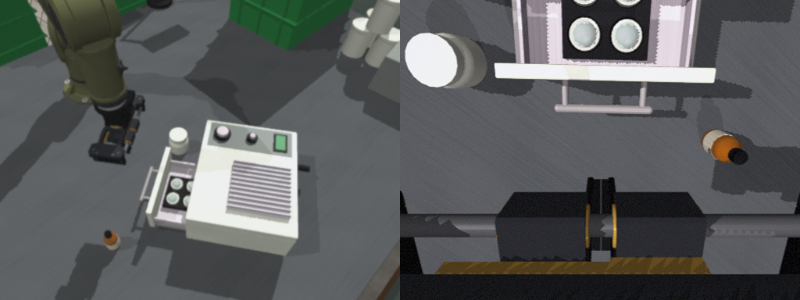

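The wrist view shows the bar nearly level, from (200,138) to (321,140) in full-picture pixels, with the fingers centred at u≈256.

Run:
```python
from h import *
p,K,T=load('w1')
g=p.astype(int).sum(2)
# bar rows per column
cols=range(205,318,8);pts=[]
for c in cols:
    col=g[128:152,c].astype(float); r=np.arange(128,152)
    m=col>col.min()+.55*(col.max()-col.min()); pts.append((c,r[m].mean()))
row=g[139,180:340]; 
w=[onz('w1',u,v,.075) for u,v in pts]
w=np.array(w); k=np.polyfit(w[:,0],w[:,1],1); print('yaw',np.degrees(np.arctan(k[0]))+90, [round(v,1) for _,v in pts])
th=(row>row.min()+.6*(row.max()-row.min())).nonzero()[0]+180; print(th.min(),th.max())
a,b=onz('w1',th.min(),pts[0][1],.075),onz('w1',th.max(),pts[-1][1],.075)
print(a,b,(a+b)/2,np.linalg.norm(a-b))
e=onz('w1',(496-400)*1.28,72*1.28,.118),onz('w1',(715-400)*1.28,76*1.28,.118);print(e,np.degrees(np.arctan2(*(e[0]-e[1])[[1,0]]))-90)
```

```text
yaw 37.81542070380985 [np.float64(137.5), np.float64(138.0), np.float64(138.0), np.float64(138.5), np.float64(138.5), np.float64(138.5), np.float64(139.0), np.float64(139.0), np.float64(139.0), np.float64(139.0), np.float64(140.0), np.float64(140.0), np.float64(140.0), np.float64(136.0), np.float64(140.0)]
198 320
[ 0.52995981 -0.08311733  0.075     ] [ 0.59990227 -0.17500299  0.075     ] [ 0.56493104 -0.12906016  0.075     ] 0.11547694076036416
(array([ 0.53192453, -0.01888937,  0.118     ]), array([ 0.66545187, -0.19326421,  0.118     ])) 37.44304713728488
```

>>> carry_out(steps=[[0,0,-0.5,0,0,-3,0],[0,0,-0.5,0,0,-7,0],[0,0,-0.5,0,0,-11,0],[0,0,-0.5,0,0,-14,0],[0,0,-0.5,0,0,-16,0],[0,0,-0.5,0,0,-16.4,0],[0,0,-0.5,0.4,0.3,-16.4,0],[0,0,-0.5,0.8,0.6,-16.4,0],[0,0,-0.5,1.1,0.85,-16.4,0]])

```text
time: 2.5
position: [0.5487, -0.1417, 0.0603]
tool_rot: [2.969, 1.02, 0.004]
ft_force: [0.8, 0.7, 0.4]
grip_width: 0.0
grip_force: 0.0
```

>>> carry_out(steps=[[0,0,0,0.1,0.08,0,0],[0,0,0,0.2,0.15,0,0],[0,0,0,0.3,0.23,0,0],[0,0,0,0.4,0.31,0,0],[0,0,0,0.5,0.39,0,0],[0,0,0,0.6,0.46,0,0],[0,0,0,0.7,0.54,0,0],[0,0,0,0.8,0.62,0,0],[0,0,0,0.9,0.69,0,0],[0,0,0,1.0,0.77,0,0]])

```text
time: 3.5
position: [0.557, -0.134, 0.0586]
tool_rot: [2.971, 1.021, -0.0]
ft_force: [-2.7, -0.6, 0.6]
grip_width: 0.003
grip_force: 1.1
```

>>> carry_out(steps=[[0,0,0,0.12,0.09,0,0],[0,0,0,0.26,0.2,0,0],[0,0,0,0.42,0.32,0,0],[0,0,0,0.6,0.46,0,0],[0,0,0,0.8,0.62,0,0],[0,0,0,1.02,0.79,0,0],[0,0,0,1.25,0.96,0,0],[0,0,0,1.5,1.16,0,0],[0,0,0,1.75,1.35,0,0],[0,0,0,2.0,1.54,0,0],[0,0,0,2.25,1.73,0,0],[0,0,0,2.5,1.93,0,0]])

```text
time: 4.7
position: [0.5823, -0.1146, 0.0586]
tool_rot: [2.971, 1.021, 0.0]
ft_force: [-0.3, -2.7, 0.4]
grip_width: 0.005
grip_force: 1.1
```

>>> carry_out(steps=[[0,0,0,0.25,0.19,0,0],[0,0,0,0.5,0.39,0,0],[0,0,0,0.75,0.58,0,0],[0,0,0,1.0,0.77,0,0],[0,0,0,1.25,0.96,0,0],[0,0,0,1.5,1.16,0,0],[0,0,0,1.75,1.35,0,0],[0,0,0,2.0,1.54,0,0],[0,0,0,2.2,1.7,0,0],[0,0,0,2.38,1.84,0,0],[0,0,0,2.54,1.96,0,0],[0,0,0,2.68,2.07,0,0]])

```text
time: 5.9
position: [0.6089, -0.0937, 0.0586]
tool_rot: [-2.971, -1.021, 0.0]
ft_force: [-0.9, -2.4, 1.1]
grip_width: 0.004
grip_force: 1.1
```

>>> carry_out(steps=[[0,0,0,0.12,0.09,0,0],[0,0,0,0.23,0.18,0,0],[0,0,0,0.34,0.26,0,0],[0,0,0,0.44,0.34,0,0],[0,0,0,0.54,0.42,0,0],[0,0,0,0.64,0.49,0,0],[0,0,0,0.74,0.57,0,0],[0,0,0,0.84,0.65,0,0],[0,0,0,0.94,0.72,0,0],[0,0,0,1.04,0.8,0,0],[0,0,0,1.13,0.87,0,0],[0,0,0,1.22,0.94,0,0]])

```text
time: 7.1
position: [0.6211, -0.0845, 0.0585]
tool_rot: [2.971, 1.021, -0.0]
ft_force: [-0.7, -2.3, 1.1]
grip_width: 0.004
grip_force: 1.0
```

>>> carry_out(steps=[[0,0,0,0.08,0.06,0,0],[0,0,0,0.16,0.12,0,0],[0,0,0,0.24,0.18,0,0],[0,0,0,0.32,0.25,0,0],[0,0,0,0.4,0.31,0,0],[0,0,0,0.48,0.37,0,0]])

```text
time: 7.7
position: [0.6259, -0.0808, 0.0586]
tool_rot: [2.971, 1.021, -0.0]
ft_force: [-3.2, -3.5, -0.3]
grip_width: 0.006
grip_force: 2.0
```

>>> carry_out(steps=[[0,0,0,0.06,0.05,0,0],[0,0,0,0.12,0.09,0,0],[0,0,0,0.18,0.14,0,0]])

```text
time: 8.0
position: [0.626, -0.0808, 0.0585]
tool_rot: [2.971, 1.02, -0.006]
ft_force: [-6.2, -5.8, 4.9]
grip_width: 0.001
grip_force: 4.1
```

>>> carry_out(steps=[[0,0,0,0.06,0.05,0,0],[0,0,0,0.12,0.09,0,0],[0,0,0,0.12,0.09,0,0]])

```text
time: 8.3
position: [0.6261, -0.0807, 0.0585]
tool_rot: [2.971, 1.019, -0.011]
ft_force: [-8.9, -5.7, 5.4]
grip_width: 0.007
grip_force: 5.1
```

>>> carry_out(steps=[[0,0,0,-0.2,-0.15,0,0],[0,0,0,-0.5,-0.4,0,0],[0,0,0,-1.5,-1.15,0,0],[0,0,0,-3.0,-2.3,0,0],[0,0,0,-4.0,-3.1,2,0],[0,0,0,-4.5,-3.5,6,0],[0,0,0,-4.5,-3.5,10,0],[0,0,0,-4.5,-3.5,14,0],[0,0,0,-4.5,-3.5,17.5,0],[0,0,0,-4.5,-3.5,17.5,0]])

```text
time: 9.3
position: [0.5867, -0.113, 0.2397]
tool_rot: [2.966, 1.021, 0.015]
ft_force: [0.7, -0.6, -0.2]
grip_width: 0.002
grip_force: 0.0
```

Run:
```python
from h import *
a=snap('scene','s2')[0];b=snap('side','d2')[0]
s=ctrl.get_state();print(s['time'],s['position'],s['ft_force'])
cv2.imwrite('pics/v2.png',cv2.resize(np.hstack([a[120:340,120:400],b[110:330,90:370]]),(800,314),interpolation=2)[:,:,::-1])
```

```text
9.4 [ 0.58405538 -0.11300443  0.23434224] [-0.29610415 -0.0076264  -0.43418512]
```

View pics/v2.png

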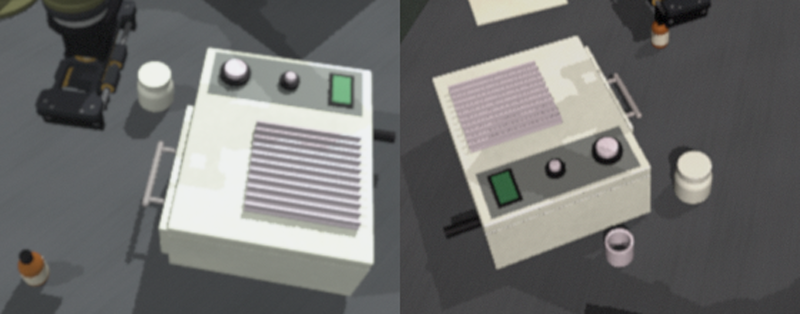

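The drawer is shut: its plate is flush with the front in both views, and the tub, bottle and barrel haven't moved. Next is the start button.

>>> carry_out(steps=[[0,0,0,0.6,4,0,0],[0,0,0,1.3,8,0,0],[0,0,0,1.9,12,0,0],[0,0,0,2.5,16,0,0],[0,0,0,3.2,20,0,0],[0,0,0,3.8,23.7,0,0],[0,0,0,3.8,23.7,0,0],[0,0,0,3.8,23.7,-2,0],[0,0,0,3.8,23.7,-4,0],[0,0,0,3.8,23.7,-5,0],[0,0,0,3.8,23.7,-5.2,0],[0,0,0,3.8,23.7,-5.2,0]])

```text
time: 10.6
position: [0.6215, 0.1231, 0.1811]
tool_rot: [-2.971, -1.021, 0.002]
ft_force: [-0.1, -0.0, 0.3]
grip_width: 0.01
grip_force: 0.0
```

Run:
```python
from h import *
a=snap('scene','s3')[0];b=snap('side','d3')[0]
s=ctrl.get_state();print(s['time'],s['position'],s['ft_force'],s['tool_rot'])
cv2.imwrite('pics/v3.png',cv2.resize(np.hstack([a[100:240,200:380],b[150:290,130:310]]),(800,311),interpolation=2)[:,:,::-1])
```

```text
10.7 [0.62226789 0.12354167 0.18242055] [ 0.2897313 -0.1056916  0.0610119] [2.97088148e+00 1.02103834e+00 2.01008614e-03]
```

View pics/v3.png

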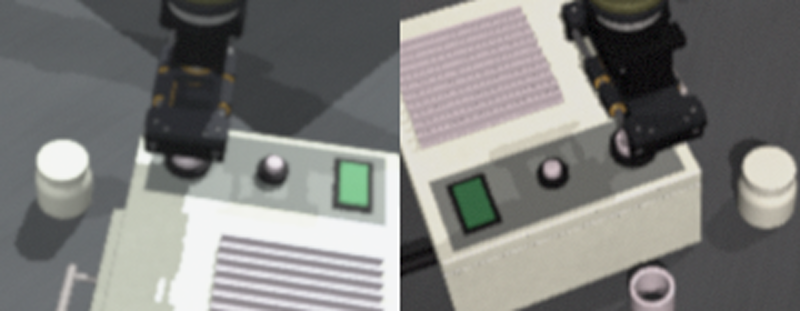

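The gripper sits over the start button in both views and is well clear of the stop button. I'll press slowly.

>>> carry_out(steps=[[0,0,0,0,0,-0.4,0],[0,0,0,0,0,-0.8,0],[0,0,0,0,0,-1.1,0],[0,0,0,0,0,-1.3,0],[0,0,0,0,0,-1.5,0],[0,0,0,0,0,-1.7,0],[0,0,0,0,0,-1.9,0],[0,0,0,0,0,-2.0,0]])

```text
time: 11.5
position: [0.6217, 0.1235, 0.1619]
tool_rot: [2.971, 1.021, -0.0]
ft_force: [-2.4, -1.0, 4.6]
grip_width: 0.006
grip_force: 2.3
```

>>> carry_out(steps=[[0,0,0,0,0,-0.1,0],[0,0,0,0,0,-0.2,0],[0,0,0,0,0,-0.3,0],[0,0,0,0,0,-0.35,0],[0,0,0,0,0,-0.35,0]])

```text
time: 12.0
position: [0.6218, 0.1235, 0.1613]
tool_rot: [2.97, 1.021, 0.001]
ft_force: [-7.3, -2.4, 16.8]
grip_width: 0.005
grip_force: 8.4
```

The button is fully down: the force rose to 17 N and z stopped at 0.161. I'll release and clear.

>>> carry_out(steps=[[0,0,0,0,0,0.4,0],[0,0,0,0,0,0.9,0],[0,0,0,0,0,1.6,0],[0,0,0,0,0,3,0],[0,0,0,0,0,5,0],[0,0,0,0,0,8,0],[0,0,0,-1,-4,10,0],[0,0,0,-3,-8,10,0],[0,0,0,-5,-12,10,0],[0,0,0,-7,-16,10,0],[0,0,0,-8,-18,10,0],[0,0,0,-8,-18,10,0]])

```text
time: 13.2
position: [0.5409, -0.0613, 0.2589]
tool_rot: [2.972, 1.01, -0.0]
ft_force: [0.3, -0.7, -0.1]
grip_width: 0.003
grip_force: 0.0
```

Run:
```python
from h import *
a=snap('scene','s4')[0];b=snap('side','d4')[0]
s=ctrl.get_state();print(s['time'],s['position'],s['ft_force'])
cv2.imwrite('pics/v4.png',cv2.resize(np.hstack([a[120:340,120:400],b[110:330,90:370]]),(800,314),interpolation=2)[:,:,::-1])
```

```text
13.3 [ 0.5422168  -0.05620353  0.25879879] [ 0.42310561  0.60632225 -0.26902104]
```

View pics/v4.png

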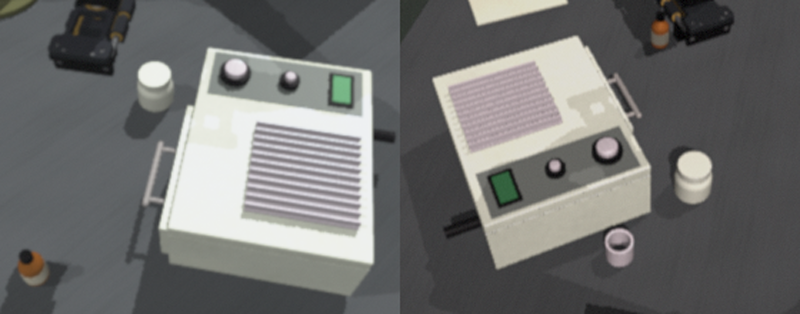

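The drawer is still shut, the start button is back up, and nothing else has moved, so I'm handing in.

```bash
python3 -c "
from bench import ctrl
print(ctrl.close_job())"
```

```text
the job is handed in; nothing more can be done
None
```

The drawer was pushed slowly to its firm stop, then the start button was pressed fully down and released; the stop button, bottle, tub and barrel were left alone, the lenses could not be seen once it was shut, and the job was handed in at about 13 s.

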